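# Swing out the drying brackets and put the clay hand up to dry

## Robot

A 6-joint arm with a two-finger parallel gripper is mounted at the origin on the work surface. World frame = base frame: x ahead of the robot, y to its left, z up, the work surface at z = 0. Lengths are in m, angles in degrees, forces in N, time in s.
With the tool pointing down it reaches from about 0.375 to 0.975 m from the base axis. Payload 3.8 kg.
Tool frame: the origin (TCP) lies at the very end of the fingers, on their centre line; the grasp point (between the pads) lies 19 mm behind it; z points along the fingers, y is the line along which they close (so a half turn about z gives the same grasp; the last joint's range is limited). The gripper opens to 85 mm and grips with 20 to 120 N. Pads are 22 mm wide; open, the fingers measure 114 mm over their backs; the gripper's body (76 mm by 85 mm) begins 54 mm behind the grasp point. The pads swing forward as they close: fully open they stand 13 mm farther back than shut.
Start: joints at [68.99, 15.12, 91.902, -0, 72.978, -2.114], TCP at [0.219, 0.639, 0.21] pointing down, gripper open.
Joint ranges: [-150.88, 150.88], [-54.13, 125.18], [17.81, 147.31], [-75.09, 255.09], [0, 152.58], [-146.25, 146.25]. Speed limits (degrees/s): [147.25, 147.25, 180, 180, 180, 180].

## Interface

Orientations are given as [roll, pitch, yaw] about the fixed x, y, z axes, in that order (R = Rz(yaw) Ry(pitch) Rx(roll)).
In Python, from plant import arm gives the robot as it stands. The module is installed in compiled form; this text tells all that it offers.
- The arm moves only by the tool jog_arm, never from a script. Its argument "series" is a list of rows, each a list of 3 entries, a list of its own where there are three numbers: the shift along the world's x, y, z in m, then the turn, a rotation vector about the world's x, y, z in degrees, then the finger opening in m, from 0 to 0.0854. A call has 1 to 10 rows; each row shifts and turns the commanded pose from where the row before left it; what a row does not reach is not made up. A row lasts 1/12 s, in which the tool goes at most 41.7 mm and 7.16 degrees, less where a joint would pass 70% of its speed; a pose out of reach is approached as far as the arm can. A call with a gripper value outside its range is refused whole. The fingers move at their own pace and stop on an object; "grip_force" is the grip in N (left out, the last holds). Time passes only in rows, so rows that do not move let the fingers close. It gives the time, the measured TCP pose, the force, the opening and the grip force at its end, in the units of the state.
- arm.sense(): the state, without advancing time (a new reading comes with each control period).
- arm.grab_frame(name): name is "scene" or "top" or "wrist"; returns a dict with "pixels" (400x640x3 uint8, blue, green, red), "vertical_fov" (degrees; the focal length in pixels is half the picture's height over the tangent of half this angle, whatever the lens; pixels are square), "cx", "cy" (the principal point, pixels), "dist" ([k1, k2, p1, p2, k3] as OpenCV has them; the pictures are not rectified), "R" (3x3) and "t" (3): a world point X has camera coordinates R X + t. Camera axes: x right, y down, z forward; pixel columns grow to the right and rows downward; lengths in m; the calibration is good to about 2 mm. A picture is of the moment at which its call begins. There is no depth.
- arm.finish_job(): hands the job in; it is judged then, once.
Trained networks look in a picture, given as the dict that the camera call returned (one of the last four; its "shot" number tells which), for a name from the list of things; names that differ only in an ending like _2 or _b are one class to them, and where a whole thing is asked for, a point or a joint stands for the part that bears it (a point fixed in the world has none). Each returns a list of dicts, best first, with "conf" (0 to 1); they miss things now and then, are a little off and sometimes report something else, mostly with a low value. They report only what shows in the picture. A call takes as long as a camera call. They do not tell look-alikes from the thing itself.
- arm.spot_in(picture, query): "position" ([x, y, z] in m, in world coordinates, good to about 4 mm: the middle of the surface that is visible of it).
The state is a dict: "clock": time; "joints": joint angles; "dq": joint speeds; "joint_efforts": joint torques, N m; "tcp_pos": TCP position; "ee_rot": TCP orientation; "wrist_force": force on the tool from outside, world axes, zero at the start; "ft_torque": the same for the moment, N m; "width": opening from 0.0 (shut) to 1.0 (fully open); "grasp_force": force on a finger pad.
Only numpy, scipy, OpenCV 4.12 (cv2) and the standard library are available. Lean on these libraries where they do the work, as an engineer would, in place of code of your own. Each camera call takes 0.05 s, during which the arm holds its last target. There are 200 camera calls.

## Task

The clay hand has to go up to dry on the bench rail. Lift the tall jar out of the way and stand it upright on the bench well clear of where the brackets swing, swing both steel brackets fully out until they click home, and then set the hand sculpture upright on the two brackets, its wooden base centred across both, between the rail and the handle posts. Let no bracket strike the jar, and leave the other things where they are.

Things in the scene. Friction and masses are not known exactly. Their poses are not given: they have to be found in the camera images.
- rail: Fixed aluminium drying rail on the bench, 430 mm long (y), 60 mm deep, top 58 mm above the bench, with two steel brackets hinged on it at y = +70 mm (left) and y = -70 mm (right). Origin on the bench under the line of the two hinges; front face 15 mm to its -x side, back 45 mm to its +x side. The brackets swing out to -x.
- left_hinge (a joint): Angle of the left bracket: 0 = folded along the rail towards its left end; grows as the free end swings out level towards the rail's -x side (counter-clockwise from above); 1.571 = hard stop, square to the rail, held there by a sprung ball catch. It meets the catch at about 1.15 rad, must be pushed over it (2 to 5 N at the post), and past 1.45 rad snaps home. Below that it stays where left (friction under 1 N).
- left_pivot (a point): Vertical hinge axis of the left bracket, at the height of the brackets' top (82 mm above the bench); does not move when the bracket turns. Axes as the rail's.
- left_post (a point): Middle of the left bracket's upright handle post, a plain round steel post 18 mm in diameter and 45 mm tall (from 82 to 127 mm above the bench; this point at 104.5 mm), 125 mm from the pivot.
- left_bracket: The left bracket: a plain steel bar 20 mm wide and 16 mm thick, underside 66 mm and top 82 mm above the bench, reaching 135 mm from its pivot (37 mm behind it), with the handle post near its free end. Origin on the pivot, 58 mm above the bench; the free end points along this frame's +y.
- right_hinge (a joint): Angle of the right bracket: 0 = folded along the rail towards its right end; grows as the free end swings out level towards the rail's -x side (clockwise from above); 1.571 = hard stop, square to the rail, held there by a sprung ball catch. It meets the catch at about 1.15 rad, must be pushed over it (2 to 5 N at the post), and past 1.45 rad snaps home. Below that it stays where left (friction under 1 N).
- right_pivot (a point): Vertical hinge axis of the right bracket, at the height of the brackets' top (82 mm above the bench); does not move when the bracket turns. Axes as the rail's.
- right_post (a point): Middle of the right bracket's upright handle post, a plain round steel post 18 mm in diameter and 45 mm tall (from 82 to 127 mm above the bench; this point at 104.5 mm), 125 mm from the pivot.
- right_bracket: The right bracket: a plain steel bar 20 mm wide and 16 mm thick, underside 66 mm and top 82 mm above the bench, reaching 135 mm from its pivot (37 mm behind it), with the handle post near its free end. Origin on the pivot, 58 mm above the bench; the free end points along this frame's -y.
- shelf_mid (a point): Where the middle of the wooden base's underside belongs: midway between the swung-out brackets, level with their top (82 mm above the bench), 65 mm out from the hinge line. Axes as the rail's: y runs across the two brackets.
- palm_mid (a point): Middle of the palm of a grey clay hand standing fingers up on a wooden base, 86 mm above the base's underside. Palm: slab 28 mm thick (x), 60 mm wide (y), from 62 to 108 mm up; finger tips at 137 mm; thumb at +y; round forearm below, 38 to 52 mm thick. Base: 78 (x) by 180 (y) by 16 mm, centred under the palm. 0.35 to 0.6 kg, balanced. It starts on the bench to the left or right.
- jar_mid (a point): Middle of the tall closed jar, round, 54 mm in diameter, 110 mm tall, white lid; 55 mm above its underside, z up. About 0.25 kg. It starts upright in the swing path of the left or the right bracket, and is too tall for the bracket to pass.
- tin: Low round tin, 68 mm in diameter, 45 mm tall, under the swing path of the other bracket, which passes above it. Leave it. Origin at the centre of its underside.
- clay_block: Block of dark grey clay, 50 x 75 x 38 mm, lying in front of the rail between the brackets; low enough to stay there. Origin at the centre of its underside.
- figurine: Squat grey clay animal about 100 mm wide and 105 mm tall, standing on the side opposite to the hand. Origin at the centre of its underside.
- pump_bottle: Slim white bottle, 48 mm in diameter, 140 mm tall, standing on the bench in front of the rail, nearer the robot. Origin at the centre of its underside.
- brush: Flat brush lying on the bench beyond the rail's left end, 150 mm long, under 30 mm high. Origin under its middle.
- pliers: Pliers lying on the bench beyond the rail's right end, 140 mm long, 14 mm high. Origin under the pivot, handles reach 92 mm to -x. Otherwise the bench is free: fixed equipment stands only at its back (over 0.72 m ahead of the robot base) and sides (over 0.52 m left or right of it).
Things that resemble listed ones, but are neither listed nor needed, are in the scene too. What is shaped like the part that bears palm_mid but blue or turquoise is not meant.

How it is judged (in metres and radians):
On the way, in this order (a step that is already met when the one before it is completed fails the run):
1. the jar stands upright on the bench, clear of where the brackets swing (angle between jar_mid's own z axis and vertical below 0.1 rad and height (world z) of jar_mid between 0.048 and 0.062 m and horizontal distance between jar_mid and left_pivot above 0.165 m and horizontal distance between jar_mid and right_pivot above 0.165 m), for 0.2 s.
2. both brackets are swung out and held in their catches (value of joint each of left_hinge, right_hinge above 1.5 rad), for 0.2 s.
3. the sculpture stands on both brackets (angle between palm_mid's own z axis and vertical below 0.06 rad and z of palm_mid in the frame of shelf_mid between 0.081 and 0.091 m and x of palm_mid in the frame of shelf_mid between -0.018 and 0.022 m and y of palm_mid in the frame of shelf_mid between -0.022 and 0.022 m and angle between the y axis of palm_mid and the y axis of shelf_mid, either way round below 0.17 rad), for 0.2 s.
At the end, for the whole second after the job is handed in: Both hinges past 1.5 rad; jar upright (0.1 rad) on the bench, its centre over 165 mm from both pivots; sculpture upright (0.06 rad) and resting on both brackets, within about 20 mm of the shelf's middle along and across it, base square across them (0.17 rad); all at rest (all of step 1 and all of step 2 and all of step 3 and linear speed of each of left_bracket, right_bracket below 0.02 m/s); the robot touches nothing.
It fails at once if a bracket strikes the jar (contact force between any of left_bracket, right_bracket and jar above 1.5 N).
It fails at once if the jar is tipped over (angle between jar_mid's own z axis and vertical above 0.6 rad).
It fails at once if the sculpture is tipped (angle between palm_mid's own z axis and vertical above 0.5 rad).
It fails at once if another thing is moved more than 30 mm or knocked over (distance of any of tin, clay_block, figurine, pump_bottle, brush, pliers from where it was at the start of the episode above 0.03 m or angle between any of tin, clay_block, figurine, pump_bottle, brush, pliers's own z axis and vertical above 0.5 rad).
It also fails if it takes over 72 s, if anything falls off the work surface, if the arm or the gripper's body presses on something with over 40 N, if the wrist force passes 120 N, or if a joint passes its speed limit or range.

## Working session

There is one attempt and no reset: what is moved stays moved. The work goes in short steps, Python scripts to look and compute and a tool call to move; the robot and the scene stay as the last step left them, time stands still between calls to the robot, and variables do not carry over. Pictures are saved under pics/ and viewed, at most 12 in all, crops included, and the job is handed in when it is done.

Besides the shell and the picture viewer there is one more tool, called after "Call:" as name([rows], argument=value, ...), one row to a line, values as JSON. jog_arm: Moves the arm, as the interface text tells. Its arguments: {"type":"object","properties":{"series":{"type":"array"},"grip_force":{"type":"number"}},"required":["series"]}

```bash
mkdir -p pics; cat > h.py <<'E'
import cv2, numpy as np
from plant import arm
def K(p):
    f=p["pixels"].shape[0]/2/np.tan(np.radians(p["vertical_fov"]/2))
    return np.array([[f,0,p["cx"]],[0,f,p["cy"]],[0,0,1.]])
def proj(p,X):
    return cv2.projectPoints(np.float64(X).reshape(-1,3),cv2.Rodrigues(np.array(p["R"]))[0],np.float64(p["t"]),K(p),np.float64(p["dist"]))[0].reshape(-1,2)
def back(p,uv,z):
    uv=np.float64(uv).reshape(-1,1,2)
    n=cv2.undistortPoints(uv,K(p),np.float64(p["dist"])).reshape(-1,2)
    R=np.array(p["R"]);c=-R.T@np.array(p["t"]);d=np.c_[n,np.ones(len(n))]@R
    return c+d*((z-c[2])/d[:,2])[:,None]
E
python3 - <<'E'
from h import *
print(arm.sense())
for n in ("scene","top"):
    p=arm.grab_frame(n); cv2.imwrite(f"pics/{n}0.png",p["pixels"])
    for q in ("rail","left_bracket","right_bracket","left_post","right_post","palm_mid","jar_mid","tin","clay_block","figurine","pump_bottle","brush","pliers"):
        print(n,q,[(round(d["conf"],2),np.round(d["position"],3).tolist(),proj(p,d["position"]).round().tolist()) for d in arm.spot_in(p,q)[:4]])
E
```

```text
{'clock': 0.0, 'joints': array([ 6.89891179e+01,  1.51711934e+01,  9.19817341e+01, -1.48334615e-03,
        7.29780199e+01, -2.11336658e+00]), 'dq': array([-0.06335485,  0.0612235 ,  0.06333702, -0.05781047, -0.01774951,
       -0.01824039]), 'joint_efforts': array([ 7.35998274e-04, -5.15127325e+01, -3.67305636e+01,  1.49869629e-05,
        1.33189978e-02, -1.64671770e-07]), 'tcp_pos': array([0.21833464, 0.63788027, 0.20853364]), 'ee_rot': array([-1.79869089e+02, -3.41251476e-03,  1.61102916e+02]), 'wrist_force': array([0.0333968 , 0.21195513, 0.13097168]), 'ft_torque': array([0.03548707, 0.00642273, 0.01876409]), 'grasp_force': 0.0, 'width': 1.0015899994465507}
scene rail [(0.89, [0.626, -0.079, 0.058], [[324.0, 260.0]])]
scene left_bracket [(0.75, [0.604, 0.077, 0.084], [[351.0, 222.0]])]
scene right_bracket [(0.7, [0.6, -0.181, 0.08], [[295.0, 273.0]])]
scene left_post [(0.74, [0.604, 0.079, 0.08], [[351.0, 223.0]]), (0.57, [0.628, -0.081, 0.06], [[324.0, 261.0]]), (0.32, [0.551, -0.055, 0.037], [[313.0, 245.0]])]
scene right_post [(0.65, [0.42, 0.334, 0.014], [[357.0, 167.0]]), (
[... 1666 characters left out ...]
.08, 0.08], [[327.0, 139.0]]), (0.24, [0.517, -0.162, 0.045], [[409.0, 171.0]])]
top tin [(0.62, [0.516, -0.165, 0.048], [[410.0, 172.0]]), (0.54, [0.593, -0.17, 0.083], [[413.0, 143.0]]), (0.52, [0.608, 0.076, 0.079], [[328.0, 140.0]])]
top clay_block [(0.8, [0.542, -0.046, 0.041], [[369.0, 164.0]]), (0.27, [0.608, -0.049, 0.058], [[370.0, 141.0]])]
top figurine [(0.56, [0.395, -0.348, 0.048], [[474.0, 211.0]]), (0.36, [0.602, 0.08, 0.082], [[327.0, 141.0]]), (0.26, [0.596, -0.164, 0.08], [[411.0, 142.0]])]
top pump_bottle [(0.82, [0.386, -0.023, 0.097], [[365.0, 215.0]])]
top brush [(0.94, [0.55, 0.377, 0.017], [[229.0, 165.0]])]
top pliers [(0.74, [0.607, -0.37, 0.009], [[472.0, 144.0]])]
```

```bash
python3 - <<'E'
import cv2
a=cv2.imread("pics/top0.png"); 
cv2.imwrite("pics/topz.png",cv2.resize(a[100:310,130:510],None,fx=2.1,fy=2.1,interpolation=cv2.INTER_CUBIC))
E
```

```text
(no output)
```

View pics/scene0.png

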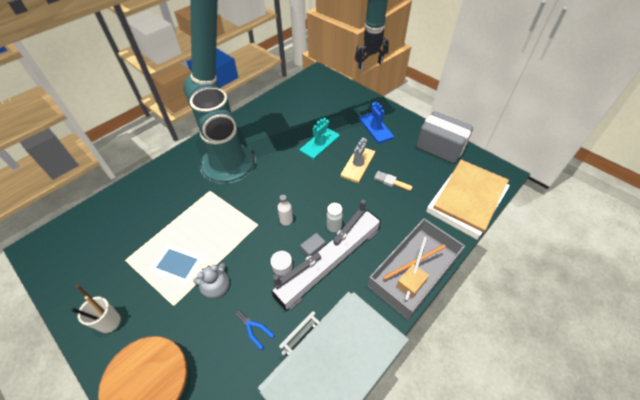

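View pics/topz.png

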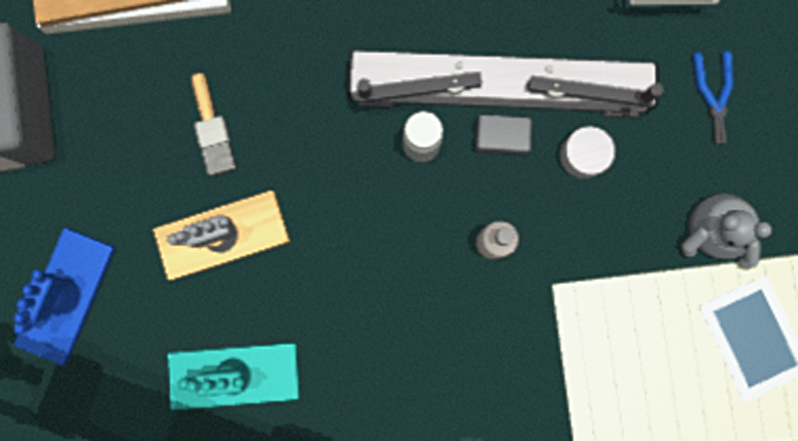

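Top picture: jar at zoom (423,125), next to the left bracket. Tin is at (588,150), clay block at (503,133), and left/right posts at (364,89)/(652,92). There are three hands: grey on a wooden base at zoom (222,235), blue at (62,295) and turquoise at (233,376). Only the grey one on wood fits the description, because blue and turquoise are excluded. Next I'll measure accurately.

```bash
cat > m.py <<'E'
from h import *
def blob(mask,near,r=90):
    n,l,s,c=cv2.connectedComponentsWithStats(mask.astype(np.uint8),connectivity=4)
    ok=[i for i in range(1,n) if s[i,4]>40]
    i=min(ok,key=lambda i:np.min(np.hypot(*(np.argwhere(l==i)[:,::-1]-near).T)))
    return np.argwhere(l==i)[:,::-1].astype(float),s[i]
def rect(p,pts,z):
    w=back(p,pts,z)[:,:2]; return cv2.minAreaRect((w*1000).astype(np.float32))
E
python3 - <<'E'
from m import *
p=arm.grab_frame("top");a=p["pixels"];h=cv2.cvtColor(a,cv2.COLOR_BGR2HSV);H,S,V=[h[...,i].astype(int) for i in range(3)]
wh=(S<60)&(V>150)
pts,s=blob(wh,(371,133)); print("rail",s,rect(p,pts,.058))
pts,s=blob(wh,(331,159)); print("jar",s,back(p,pts,.11).mean(0),rect(p,pts,.11))
pts,s=blob((H>10)&(H<30)&(S>60)&(V>120),(258,205)); print("base",s,rect(p,pts,.016))
print("posts",back(p,[[303,142],[440.5,143.5]],.127), "jaw click",back(p,[[331.4,160]],.11))
big=cv2.resize(a[110:190,285:455],None,fx=4.7,fy=4.7,interpolation=cv2.INTER_CUBIC)
hand=cv2.resize(a[180:245,195:275],None,fx=5,fy=5,interpolation=cv2.INTER_CUBIC)
out=np.zeros((376+0,799,3),np.uint8);out[:376]=big[:376,:799]
cv2.imwrite("pics/rail.png",out);cv2.imwrite("pics/hand.png",hand)
E
```

```text
rail [ 297  125  145   23 1900] ((621.1282348632812, -45.97422790527344), (427.5224609375, 59.24966049194336), 86.88887786865234)
jar [323 153  18  17 244] [0.53700406 0.06872568 0.11      ] ((538.035400390625, 68.47229766845703), (47.531646728515625, 45.5169792175293), 89.166748046875)
base [ 203  191   65   42 1222] ((407.2939453125, 359.1324462890625), (79.04118347167969, 182.3694610595703), 17.284847259521484)
posts [[ 0.58912361  0.14691446  0.127     ]
 [ 0.5797209  -0.2341551   0.127     ]] jaw click [[0.54082217 0.068706   0.11      ]]
```

View pics/rail.png

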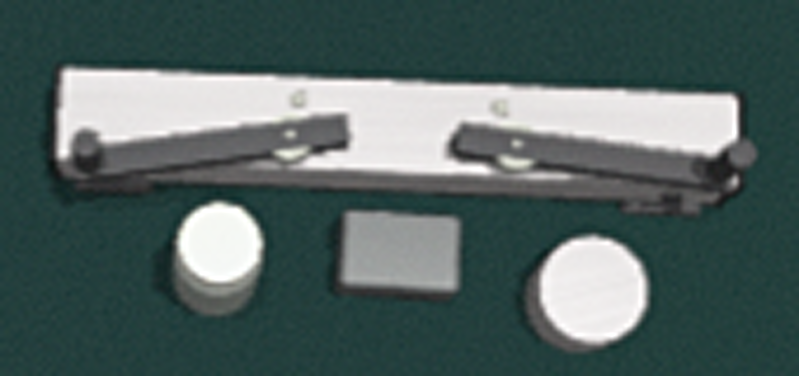

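View pics/hand.png

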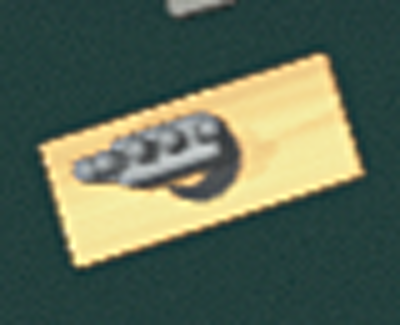

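Call:
jog_arm([
  [[0.02, -0.036, 0], [0, 0, 1.9], 0.0854],
  [[0.02, -0.036, 0], [0, 0, 1.9], 0.0854],
  [[0.02, -0.036, 0], [0, 0, 1.9], 0.0854],
  [[0.02, -0.036, 0], [0, 0, 1.9], 0.0854],
  [[0.02, -0.036, 0], [0, 0, 1.9], 0.0854],
  [[0.02, -0.036, 0], [0, 0, 1.9], 0.0854],
  [[0.02, -0.036, 0], [0, 0, 1.9], 0.0854],
  [[0.02, -0.036, 0], [0, 0, 1.9], 0.0854],
  [[0.02, -0.036, 0], [0, 0, 1.9], 0.0854],
  [[0.02, -0.036, 0], [0, 0, 1.9], 0.0854],
], grip_force=30)

```text
clock: 2.28
tcp_pos: [0.4192, 0.2769, 0.2103]
ee_rot: [180.0, 0.1, -179.8]
wrist_force: [0.7, 0.9, 0.4]
width: 0.998
grasp_force: 0.0
```

Call:
jog_arm([
  [[0.02, -0.035, 0], [0, 0, 0], 0.0854],
  [[0.02, -0.035, 0], [0, 0, 0], 0.0854],
  [[0.02, -0.035, 0], [0, 0, 0], 0.0854],
  [[0.02, -0.035, 0], [0, 0, 0], 0.0854],
  [[0.02, -0.035, 0], [0, 0, 0], 0.0854],
  [[0.02, -0.035, 0], [0, 0, 0], 0.0854],
  [[0, 0, 0], [0, 0, 0], 0.0854],
  [[0, 0, 0], [0, 0, 0], 0.0854],
])

```text
clock: 2.95
tcp_pos: [0.5394, 0.0667, 0.2099]
ee_rot: [180.0, -0.0, 179.9]
wrist_force: [0.2, 0.2, 0.5]
width: 1.002
grasp_force: 0.0
```

```bash
python3 - <<'E'
from m import *
s=arm.sense();print(s["clock"],s["tcp_pos"],s["ee_rot"])
for n in ("wrist","top","scene"):
    p=arm.grab_frame(n);cv2.imwrite(f"pics/{n}1.png",p["pixels"])
    for q in ("jar_mid","palm_mid","left_bracket","right_bracket"):
        print(n,q,[(round(d["conf"],2),np.round(d["position"],3).tolist(),proj(p,d["position"]).round().tolist()) for d in arm.spot_in(p,q)[:3]])
    if n=="wrist": print(proj(p,[[.538,.0685,.11],[.61,.025,.082],[.589,.147,.127],[.406,-.045,0]]).round())
E
```

```text
2.95 [0.53938637 0.06666875 0.20991085] [ 1.79993246e+02 -2.23034528e-05  1.79858975e+02]
wrist jar_mid [(0.81, [0.53, 0.068, 0.108], [[317.0, 184.0]])]
wrist palm_mid [(0.58, [0.409, 0.328, 0.017], [[554.0, 56.0]]), (0.35, [0.601, -0.052, 0.056], [[211.0, 233.0]])]
wrist left_bracket [(0.85, [0.598, 0.083, 0.082], [[332.0, 241.0]])]
wrist right_bracket [(0.67, [0.592, -0.179, 0.082], [[86.0, 235.0]])]
[[318. 193.]
 [277. 251.]
 [405. 253.]
 [216.  52.]]
top jar_mid [(0.72, [0.527, 0.068, 0.111], [[332.0, 165.0]])]
top palm_mid [(0.97, [0.404, 0.341, 0.015], [[241.0, 213.0]]), (0.85, [0.214, 0.326, 0.015], [[245.0, 277.0]]), (0.85, [0.324, 0.575, 0.017], [[162.0, 240.0]])]
top left_bracket []
top right_bracket [(0.88, [0.591, -0.182, 0.082], [[417.0, 144.0]])]
scene jar_mid [(0.73, [0.548, 0.051, 0.084], [[333.0, 217.0]]), (0.51, [0.424, 0.34, 0.014], [[358.0, 167.0]]), (0.44, [0.407, -0.046, 0.084], [[284.0, 211.0]])]
scene palm_mid [(0.59, [0.336, 0.567, 0.014], [[376.0, 129.0]]), (0.56, [0.217, 0.312, 0.016], [[317.0, 146.0]]), (0.55, [0.423, 0.341, 0.014], [[358.0, 167.0]])]
scene left_bracket [(0.72, [0.604, 0.078, 0.079], [[351.0, 223.0]])]
scene right_bracket [(0.93, [0.6, -0.18, 0.08], [[295.0, 273.0]])]
```

View pics/wrist1.png

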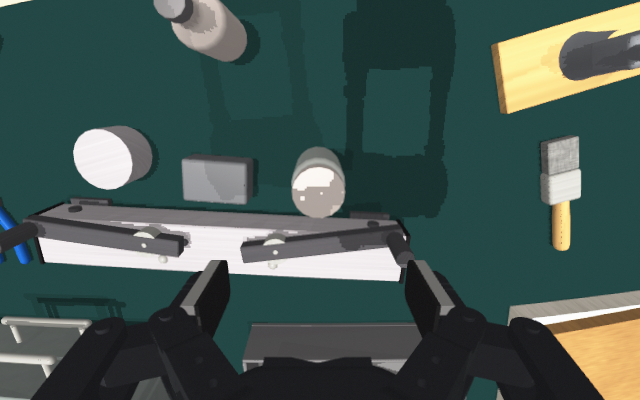

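The wrist view shows the jar lid at (318,193), right where I predicted, with the fingers straddling it. Grasping.

Call:
jog_arm([
  [[0, 0.001, -0.036], [0, 0, 0], 0.0854],
  [[0, 0.001, -0.036], [0, 0, 0], 0.0854],
  [[0, 0, -0.036], [0, 0, 0], 0.0854],
  [[0, 0, -0.036], [0, 0, 0], 0.0854],
  [[0, 0, 0], [0, 0, 0], 0.0854],
  [[0, 0, 0], [0, 0, 0], 0.045],
  [[0, 0, 0], [0, 0, 0], 0.045],
  [[0, 0, 0], [0, 0, 0], 0.045],
  [[0, 0, 0], [0, 0, 0], 0.045],
  [[0, 0, 0], [0, 0, 0], 0.045],
], grip_force=35)

```text
clock: 4.53
tcp_pos: [0.5415, 0.0707, 0.0694]
ee_rot: [180.0, 0.4, -179.9]
wrist_force: [-0.6, -0.3, 7.1]
width: 0.55
grasp_force: 36.1
```

Call:
jog_arm([
  [[0, 0, 0], [0, 0, 0], 0.045],
  [[0, 0, 0.01], [0, 0, 0], 0.045],
  [[0, 0, 0.02], [0, 0, 0], 0.045],
  [[0, 0, 0.02], [0, 0, 0], 0.045],
  [[0, 0, 0.02], [0, 0, 0], 0.045],
])

```text
clock: 4.95
tcp_pos: [0.5379, 0.0707, 0.137]
ee_rot: [180.0, -0.0, -179.9]
wrist_force: [0.0, 0.1, -2.5]
width: 0.545
grasp_force: 36.8
```

Call:
jog_arm([
  [[-0.034, 0.015, 0], [0, 0, 0], 0.045],
  [[-0.034, 0.015, 0], [0, 0, 0], 0.045],
  [[-0.034, 0.015, 0], [0, 0, 0], 0.045],
  [[-0.034, 0.015, 0], [0, 0, 0], 0.045],
  [[0, 0, -0.015], [0, 0, 0], 0.045],
  [[0, 0, -0.02], [0, 0, 0], 0.045],
  [[0, 0, -0.015], [0, 0, 0], 0.045],
  [[0, 0, -0.008], [0, 0, 0], 0.045],
  [[0, 0, -0.004], [0, 0, 0], 0.045],
  [[0, 0, -0.003], [0, 0, 0], 0.045],
])

```text
clock: 5.78
tcp_pos: [0.4026, 0.1306, 0.0709]
ee_rot: [180.0, -0.0, -179.9]
wrist_force: [-1.1, -0.2, -2.0]
width: 0.55
grasp_force: 36.9
```

Call:
jog_arm([
  [[0, 0, -0.002], [0, 0, 0], 0.045],
  [[0, 0, 0], [0, 0, 0], 0.045],
])

```text
clock: 5.95
tcp_pos: [0.4036, 0.1307, 0.0697]
ee_rot: [180.0, 0.1, -179.9]
wrist_force: [0.1, -0.4, -2.3]
width: 0.552
grasp_force: 37.1
```

Call:
jog_arm([
  [[0, 0, -0.002], [0, 0, 0], 0.045],
  [[0, 0, 0], [0, 0, 0], 0.045],
  [[0, 0, 0], [0, 0, 0], 0.045],
])

```text
clock: 6.2
tcp_pos: [0.4049, 0.1309, 0.0695]
ee_rot: [180.0, 0.2, -179.9]
wrist_force: [-1.9, -2.1, 9.0]
width: 0.547
grasp_force: 37.9
```

Call:
jog_arm([
  [[0, 0, 0], [0, 0, 0], 0.0854],
  [[0, 0, 0], [0, 0, 0], 0.0854],
  [[0, 0, 0], [0, 0, 0], 0.0854],
  [[0, 0, 0], [0, 0, 0], 0.0854],
  [[0, 0, 0.02], [0, 0, 0], 0.0854],
  [[0, 0, 0.035], [0, 0, 0], 0.0854],
  [[0, 0, 0.04], [0, 0, 0], 0.0854],
  [[0, 0, 0.04], [0, 0, 0], 0.0854],
])

```text
clock: 6.87
tcp_pos: [0.4014, 0.1303, 0.2024]
ee_rot: [-180.0, -0.1, -179.9]
wrist_force: [1.3, -0.5, -0.6]
width: 0.997
grasp_force: 0.0
```

Call:
jog_arm([
  [[0.019, 0.002, 0], [0, 0, -7], 0.0854],
  [[0.019, 0.002, 0], [0, 0, -7], 0.0854],
  [[0.019, 0.002, 0], [0, 0, -7], 0.07],
  [[0.019, 0.002, 0], [0, 0, -7], 0.06],
  [[0.019, 0.002, 0], [0, 0, -7], 0.05],
  [[0.019, 0.002, 0], [0, 0, -7], 0.04],
  [[0.019, 0.002, 0], [0, 0, -7], 0.04],
  [[0.019, 0.002, 0], [0, 0, -7], 0.04],
  [[0.019, 0.001, 0], [0, 0, -7], 0.04],
  [[0.019, 0.001, 0], [0, 0, -7], 0.04],
])

```text
clock: 7.7
tcp_pos: [0.5933, 0.1487, 0.2013]
ee_rot: [-180.0, -0.0, 109.8]
wrist_force: [0.4, -0.1, 0.7]
width: 0.467
grasp_force: 0.0
```

Call:
jog_arm([
  [[0, 0, 0], [0, 0, -5], 0.04],
  [[0, 0, 0], [0, 0, -5], 0.04],
  [[0, 0, 0], [0, 0, 0], 0.04],
])

```text
clock: 7.95
tcp_pos: [0.5927, 0.1486, 0.2011]
ee_rot: [-179.9, -0.0, 100.0]
wrist_force: [-0.0, -0.6, -0.0]
width: 0.468
grasp_force: 0.0
```

```bash
python3 - <<'E'
from m import *
s=arm.sense();print(s["clock"],s["tcp_pos"],s["ee_rot"],s["width"])
p=arm.grab_frame("wrist");a=p["pixels"].copy()
t=arm.grab_frame("top");sc=arm.grab_frame("scene")
for q in (t,sc,p): print([(round(d["conf"],2),np.round(d["position"],3).tolist()) for d in arm.spot_in(q,"jar_mid")[:2]])
X=[[.61,.025,.082],[.589,.147,.127],[.589,.147,.082],s["tcp_pos"]]
u=proj(p,X);print(u.round())
for x,y in u: cv2.circle(a,(int(x),int(y)),3,(0,0,255),1)
cv2.imwrite("pics/wrist2.png",a)
E
```

```text
7.95 [0.59269774 0.14856553 0.20108269] [-1.79926547e+02 -7.31366802e-04  9.99734087e+01] 0.46845732604995444
[]
[(0.94, [0.412, 0.116, 0.08])]
[(0.69, [0.411, 0.136, 0.096])]
[[313. 300.]
 [312. 206.]
 [313. 191.]
 [317. 245.]]
```

View pics/wrist2.png

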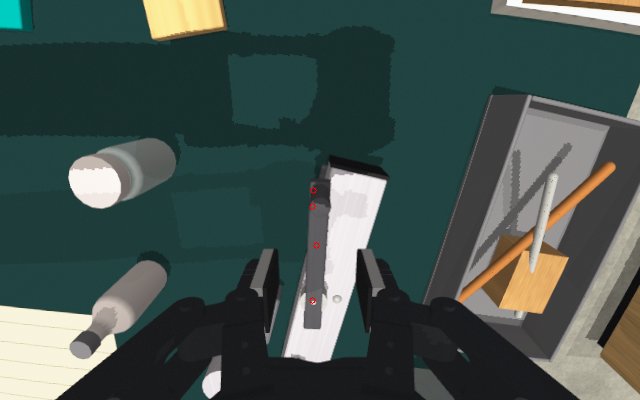

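Wrist view: the jar stands upright at (120,175). The left post is at (320,195), about 5 mm to +x of my estimate, and it sits between the fingers. I'll work out the arc steps.

```bash
python3 - <<'E'
import numpy as np
for P,a,b in (((.61,.025),97,181),((.6025,-.115),-98,-184)):
    f=np.radians(np.linspace(a,b,15));X=np.c_[P[0]+.125*np.cos(f),P[1]+.125*np.sin(f)];print(X[[0,-1]],(b-a)/14);print(np.diff(X.round(3),axis=0).round(3).tolist())
E
```

```text
[[0.59476633 0.14906827]
 [0.48501904 0.02281845]] 6.0
[[-0.013, -0.002], [-0.013, -0.004], [-0.012, -0.005], [-0.011, -0.006], [-0.011, -0.007], [-0.01, -0.009], [-0.009, -0.009], [-0.008, -0.01], [-0.007, -0.011], [-0.006, -0.012], [-0.005, -0.012], [-0.003, -0.013], [-0.002, -0.013], [0.0, -0.013]]
[[ 0.58510336 -0.23878351]
 [ 0.47780449 -0.10628044]] -6.142857142857143
[[-0.013, 0.003], [-0.013, 0.004], [-0.012, 0.005], [-0.012, 0.007], [-0.011, 0.007], [-0.01, 0.009], [-0.009, 0.01], [-0.008, 0.011], [-0.006, 0.012], [-0.006, 0.012], [-0.004, 0.013], [-0.002, 0.013], [-0.001, 0.013], [0.0, 0.014]]
```

Call:
jog_arm([
  [[0.002, 0, -0.035], [0, 0, -3], 0.04],
  [[0, 0, -0.035], [0, 0, 0], 0.04],
  [[0, 0, -0.035], [0, 0, 0], 0.04],
  [[0, 0, 0], [0, 0, 0], 0.03],
  [[0, 0, 0], [0, 0, 0], 0.03],
  [[0, 0, 0], [0, 0, 0], 0.03],
])

```text
clock: 8.75
tcp_pos: [0.5957, 0.1489, 0.0986]
ee_rot: [179.9, -0.0, 97.1]
wrist_force: [1.2, 0.3, 1.4]
width: 0.353
grasp_force: 0.0
```

Call:
jog_arm([
  [[-0.013, -0.002, 0], [0, 0, 6], 0.03],
  [[-0.013, -0.004, 0], [0, 0, 6], 0.03],
  [[-0.012, -0.005, 0], [0, 0, 6], 0.03],
  [[-0.011, -0.006, 0], [0, 0, 6], 0.03],
  [[-0.011, -0.007, 0], [0, 0, 6], 0.03],
  [[-0.01, -0.009, 0], [0, 0, 6], 0.03],
  [[-0.009, -0.009, 0], [0, 0, 6], 0.03],
  [[-0.008, -0.01, 0], [0, 0, 6], 0.03],
  [[-0.007, -0.011, 0], [0, 0, 6], 0.03],
  [[-0.006, -0.012, 0], [0, 0, 6], 0.03],
])

```text
clock: 9.58
tcp_pos: [0.497, 0.0739, 0.1009]
ee_rot: [179.8, 0.3, 157.4]
wrist_force: [-0.1, 1.1, 0.8]
width: 0.354
grasp_force: 0.4
```

Call:
jog_arm([
  [[-0.005, -0.012, 0], [0, 0, 6], 0.03],
  [[-0.003, -0.013, 0], [0, 0, 6], 0.03],
  [[-0.002, -0.007, 0], [0, 0, 6], 0.03],
  [[0, -0.006, 0], [0, 0, 3], 0.03],
  [[0, -0.005, 0], [0, 0, 3], 0.03],
  [[0, -0.005, 0], [0, 0, 0], 0.03],
  [[0, 0, 0], [0, 0, 0], 0.03],
])

```text
clock: 10.17
tcp_pos: [0.4869, 0.025, 0.0998]
ee_rot: [-180.0, 0.3, -179.0]
wrist_force: [0.5, -0.0, 0.3]
width: 0.353
grasp_force: 0.0
```

```bash
python3 - <<'E'
from m import *
s=arm.sense();print(s["clock"],s["tcp_pos"],s["ee_rot"],s["wrist_force"])
p=arm.grab_frame("wrist");cv2.imwrite("pics/wrist3.png",p["pixels"])
print(proj(p,[[.61,.025,.082],[.485,.032,.127],[.485,.032,.082]]).round(),[(d["conf"],d["position"]) for d in arm.spot_in(p,"left_bracket")])
E
```

```text
10.1667 [0.48691806 0.02495126 0.09983091] [-179.9780537     0.30891954 -179.00557202] [ 0.45479966 -0.03368628  0.27149196]
[[313. 375.]
 [329. 265.]
 [326. 229.]] []
```

View pics/wrist3.png

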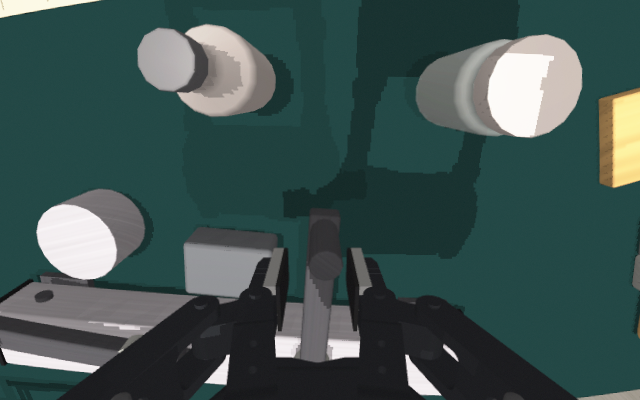

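Call:
jog_arm([
  [[0, -0.004, 0], [0, 0, 0], 0.03],
  [[0, -0.003, 0], [0, 0, 0], 0.03],
  [[0, 0, 0], [0, 0, 0], 0.03],
])

```text
clock: 10.52
tcp_pos: [0.4854, 0.0224, 0.0978]
ee_rot: [179.6, 0.1, -179.1]
wrist_force: [0.4, 13.7, 3.3]
width: 0.351
grasp_force: 7.0
```

Call:
jog_arm([
  [[0, 0.007, 0], [0, 0, 0], 0.03],
  [[0, 0, 0.02], [0, 0, 0], 0.04],
  [[0, 0, 0.04], [0, 0, 0], 0.04],
  [[0, 0, 0.04], [0, 0, 0], 0.04],
  [[0.007, -0.019, 0], [0, 0, -7], 0.04],
  [[0.007, -0.019, 0], [0, 0, -7], 0.04],
  [[0.007, -0.019, 0], [0, 0, -7], 0.04],
  [[0.007, -0.019, 0], [0, 0, -7], 0.04],
  [[0.007, -0.019, 0], [0, 0, -7], 0.04],
  [[0.007, -0.019, 0], [0, 0, -7], 0.04],
])

```text
clock: 11.35
tcp_pos: [0.5268, -0.0893, 0.1968]
ee_rot: [-180.0, 0.0, 138.8]
wrist_force: [0.1, 0.1, 0.3]
width: 0.467
grasp_force: 0.0
```

Call:
jog_arm([
  [[0.007, -0.019, 0], [0, 0, -7], 0.04],
  [[0.007, -0.019, 0], [0, 0, -7], 0.04],
  [[0.007, -0.019, 0], [0, 0, -7], 0.04],
  [[0.007, -0.019, 0], [0, 0, -7], 0.04],
  [[0.007, -0.019, 0], [0, 0, -7], 0.04],
  [[0.007, -0.019, 0], [0, 0, -7], 0.04],
  [[0.007, -0.019, 0], [0, 0, -7], 0.04],
  [[0.007, -0.02, 0], [0, 0, -7], 0.04],
  [[0, 0, 0], [0, 0, 0], 0.04],
  [[0, 0, 0], [0, 0, 0], 0.04],
])

```text
clock: 12.18
tcp_pos: [0.5825, -0.2421, 0.1964]
ee_rot: [-179.9, -0.0, 83.1]
wrist_force: [-0.6, 0.1, 0.1]
width: 0.47
grasp_force: 0.0
```

```bash
python3 - <<'E'
from m import *
s=arm.sense();print(s["clock"],s["tcp_pos"],s["ee_rot"],s["width"])
p=arm.grab_frame("wrist");a=p["pixels"].copy()
u=proj(p,[[.6025,-.115,.082],[.585,-.239,.127],[.585,-.239,.082],s["tcp_pos"]]);print(u.round())
for x,y in u: cv2.circle(a,(int(x),int(y)),3,(0,0,255),1)
cv2.imwrite("pics/wrist4.png",a)
t=arm.grab_frame("top");cv2.imwrite("pics/top4.png",t["pixels"])
for q in ("left_bracket","jar_mid","tin"): print(q,[(round(d["conf"],2),np.round(d["position"],3)) for d in arm.spot_in(t,q)[:2]])
E
```

```text
12.1833 [ 0.58254038 -0.24208096  0.19635805] [-1.79941319e+02 -1.20670054e-02  8.31073216e+01] 0.4700373200958301
[[323.  41.]
 [320. 203.]
 [320. 188.]
 [318. 245.]]
left_bracket []
jar_mid [(0.52, array([0.393, 0.127, 0.108]))]
tin [(0.92, array([ 0.515, -0.162,  0.046])), (0.29, array([0.556, 0.027, 0.083]))]
```

View pics/wrist4.png

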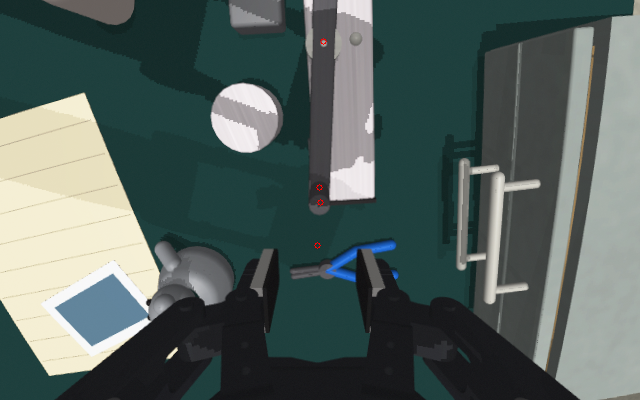

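The prediction lands on the post at (320,203) and on the pivot at (323,42). I'll straddle the post and swing the bracket.

Call:
jog_arm([
  [[0.002, 0.003, -0.033], [0, 0, 0], 0.04],
  [[0, 0, -0.034], [0, 0, 0], 0.04],
  [[0, 0, -0.033], [0, 0, 0], 0.04],
  [[0, 0, 0], [0, 0, 0], 0.03],
  [[0, 0, 0], [0, 0, 0], 0.03],
  [[0, 0, 0], [0, 0, 0], 0.03],
])

```text
clock: 12.93
tcp_pos: [0.5856, -0.2384, 0.0986]
ee_rot: [179.9, 0.0, 83.1]
wrist_force: [0.0, 1.2, 0.7]
width: 0.349
grasp_force: 0.0
```

Call:
jog_arm([
  [[-0.013, 0.003, 0], [0, 0, -6], 0.03],
  [[-0.013, 0.004, 0], [0, 0, -6], 0.03],
  [[-0.012, 0.005, 0], [0, 0, -6], 0.03],
  [[-0.012, 0.007, 0], [0, 0, -6], 0.03],
  [[-0.011, 0.007, 0], [0, 0, -6], 0.03],
  [[-0.01, 0.009, 0], [0, 0, -6], 0.03],
  [[-0.009, 0.01, 0], [0, 0, -6], 0.03],
  [[-0.008, 0.011, 0], [0, 0, -6], 0.03],
  [[-0.006, 0.012, 0], [0, 0, -6], 0.03],
  [[-0.006, 0.012, 0], [0, 0, -6], 0.03],
])

```text
clock: 13.77
tcp_pos: [0.487, -0.1592, 0.1009]
ee_rot: [179.7, -0.3, 22.8]
wrist_force: [-0.0, -1.0, 0.7]
width: 0.353
grasp_force: 0.3
```

Call:
jog_arm([
  [[-0.004, 0.013, 0], [0, 0, -6], 0.03],
  [[-0.002, 0.012, 0], [0, 0, -6], 0.03],
  [[-0.001, 0.007, 0], [0, 0, -6], 0.03],
  [[0, 0.006, 0], [0, 0, -6], 0.03],
  [[0, 0.005, 0], [0, 0, -3], 0.03],
  [[0, 0.004, 0], [0, 0, 0], 0.03],
  [[0, 0, 0], [0, 0, 0], 0.03],
])

```text
clock: 14.35
tcp_pos: [0.4797, -0.1114, 0.0997]
ee_rot: [179.9, -0.3, -3.8]
wrist_force: [0.4, -1.0, -0.5]
width: 0.351
grasp_force: 0.0
```

Call:
jog_arm([
  [[0, 0.005, 0], [0, 0, 0], 0.03],
  [[0, 0.005, 0], [0, 0, 0], 0.03],
  [[0, 0.002, 0], [0, 0, 0], 0.03],
  [[0, 0, 0], [0, 0, 0], 0.03],
])

```text
clock: 14.68
tcp_pos: [0.4789, -0.104, 0.0984]
ee_rot: [179.5, -0.2, -3.7]
wrist_force: [-1.6, -16.0, 1.7]
width: 0.35
grasp_force: 7.9
```

Call:
jog_arm([
  [[0, -0.01, 0], [0, 0, 0], 0.03],
  [[0, 0, 0.02], [0, 0, 0], 0.04],
  [[0, 0, 0.04], [0, 0, 0], 0.04],
  [[0, 0, 0.04], [0, 0, 0], 0.04],
  [[-0.0045, 0.03, 0.02], [0, 0, 7], 0.06],
  [[-0.0045, 0.03, 0.02], [0, 0, 7], 0.0854],
  [[-0.0045, 0.03, 0.01], [0, 0, 7], 0.0854],
  [[-0.0045, 0.03, 0], [0, 0, 7], 0.0854],
  [[-0.0045, 0.03, 0], [0, 0, 7], 0.0854],
  [[-0.0045, 0.03, 0], [0, 0, 7], 0.0854],
])

```text
clock: 15.52
tcp_pos: [0.4504, 0.0721, 0.2477]
ee_rot: [180.0, -0.1, 38.5]
wrist_force: [0.1, 0.0, 0.5]
width: 1.001
grasp_force: 0.0
```

Call:
jog_arm([
  [[-0.0045, 0.03, 0], [0, 0, 7], 0.0854],
  [[-0.0045, 0.03, 0], [0, 0, 7], 0.0854],
  [[-0.0045, 0.03, 0], [0, 0, 7], 0.0854],
  [[-0.0045, 0.03, 0], [0, 0, 7], 0.0854],
  [[-0.0045, 0.03, 0], [0, 0, 7], 0.0854],
  [[-0.0045, 0.03, 0], [0, 0, 7], 0.0854],
  [[-0.0045, 0.03, 0], [0, 0, 7], 0.0854],
  [[-0.0045, 0.03, 0], [0, 0, 7], 0.0854],
  [[0, 0, 0], [0, 0, 7], 0.0854],
  [[0, 0, 0], [0, 0, 6], 0.0854],
])

```text
clock: 16.35
tcp_pos: [0.4139, 0.3125, 0.2468]
ee_rot: [-180.0, -0.0, 107.7]
wrist_force: [-0.2, -0.2, 0.8]
width: 0.999
grasp_force: 0.0
```

```bash
python3 - <<'E'
from m import *
s=arm.sense();print(s["clock"],s["tcp_pos"],s["ee_rot"],s["width"])
p=arm.grab_frame("wrist");a=p["pixels"].copy()
yw=np.radians(17.3);ex=np.array([np.cos(yw),np.sin(yw),0]);ey=np.array([-ex[1],ex[0],0]);c=np.array([.4073,.3591,0])
B=[c+sx*.039*ex+sy*.09*ey+[0,0,.016] for sx,sy in((1,1),(1,-1),(-1,-1),(-1,1))]
T=[c+sx*.014*ex+sy*.03*ey+[0,0,.108] for sx,sy in((1,1),(1,-1),(-1,-1),(-1,1))]
for P in(B,T): cv2.polylines(a,[proj(p,P).round().astype(int)],True,(0,0,255),1)
cv2.imwrite("pics/wrist5.png",a)
t=arm.grab_frame("top");cv2.imwrite("pics/top5.png",t["pixels"])
E
```

```text
16.35 [0.413887   0.31251246 0.24675903] [-1.79958099e+02 -3.05875194e-02  1.07655997e+02] 0.9988701244663001
```

View pics/wrist5.png

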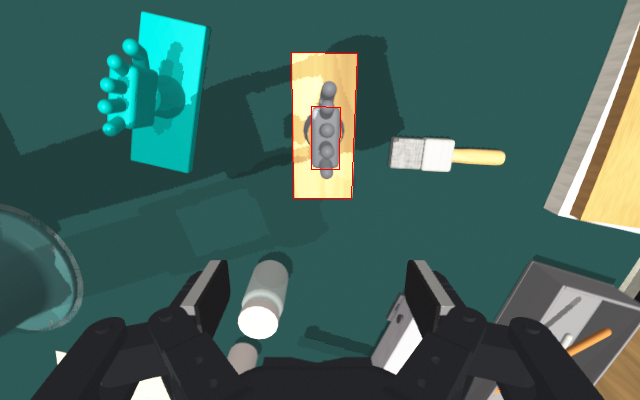

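Call:
jog_arm([
  [[-0.0033, 0.0233, 0], [0, 0, 0], 0.0854],
  [[-0.0033, 0.0233, 0], [0, 0, 0], 0.0854],
  [[0, 0, 0], [0, 0, 0], 0.0854],
  [[0, 0, -0.035], [0, 0, 0], 0.0854],
  [[0, 0, -0.035], [0, 0, 0], 0.0854],
  [[0, 0, -0.035], [0, 0, 0], 0.0854],
  [[0, 0, -0.035], [0, 0, 0], 0.0854],
  [[0, 0, -0.025], [0, 0, 0], 0.0854],
  [[0, 0, -0.01], [0, 0, 0], 0.0854],
  [[0, 0, 0], [0, 0, 0], 0.0854],
], grip_force=60)

```text
clock: 17.28
tcp_pos: [0.406, 0.3549, 0.0688]
ee_rot: [-179.7, 0.1, 107.0]
wrist_force: [0.3, -0.9, -0.0]
width: 0.998
grasp_force: 0.0
```

Call:
jog_arm([
  [[0, 0, 0], [0, 0, 0], 0.05],
  [[0, 0, 0], [0, 0, 0], 0.04],
  [[0, 0, 0], [0, 0, 0], 0.03],
  [[0, 0, 0], [0, 0, 0], 0.02],
  [[0, 0, 0], [0, 0, 0], 0.015],
  [[0, 0, 0], [0, 0, 0], 0.015],
  [[0, 0, 0], [0, 0, 0], 0.015],
])

```text
clock: 17.87
tcp_pos: [0.4087, 0.3579, 0.0738]
ee_rot: [179.9, -0.1, 107.1]
wrist_force: [-2.1, -1.9, 5.1]
width: 0.315
grasp_force: 59.9
```

Call:
jog_arm([
  [[0, 0, 0.01], [0, 0, 0], 0.015],
  [[0, 0, 0.025], [0, 0, 0], 0.015],
  [[0, 0, 0.03], [0, 0, 0], 0.015],
  [[0, 0, 0.035], [0, 0, 0], 0.015],
  [[0, 0, 0.035], [0, 0, 0], 0.015],
  [[0, 0, 0.035], [0, 0, 0], 0.015],
  [[0, 0, 0.02], [0, 0, 0], 0.015],
  [[0, 0, 0], [0, 0, 0], 0.015],
])

```text
clock: 18.53
tcp_pos: [0.4104, 0.3592, 0.2686]
ee_rot: [179.4, -0.2, 107.1]
wrist_force: [1.6, 0.9, -3.3]
width: 0.308
grasp_force: 60.1
```

```bash
python3 - <<'E'
from m import *
s=arm.sense();print(s["tcp_pos"],s["ee_rot"],s["wrist_force"],s["ft_torque"],s["grasp_force"])
p=arm.grab_frame("top");a=p["pixels"]
X=[[.485,.032,.127],[.4777,-.108,.127],[.541,-.0415,.082],[.61,.025,.082],[.6025,-.115,.082],[.403,.131,.11]]
u=proj(p,X)
c=cv2.resize(a[110:240,285:455],None,fx=4.5,fy=4.5,interpolation=cv2.INTER_CUBIC)
for x,y in u: cv2.circle(c,(int((x-285+.5)*4.5),int((y-110+.5)*4.5)),5,(0,0,255),1)
cv2.imwrite("pics/top6.png",c)
E
```

```text
[0.41043028 0.35922262 0.26863984] [179.41936765  -0.2264773  107.1082514 ] [ 1.58400073  0.85284518 -3.3478516 ] [ 0.01655181 -0.08568619 -0.03245844] 60.145100355148315
```

View pics/top6.png

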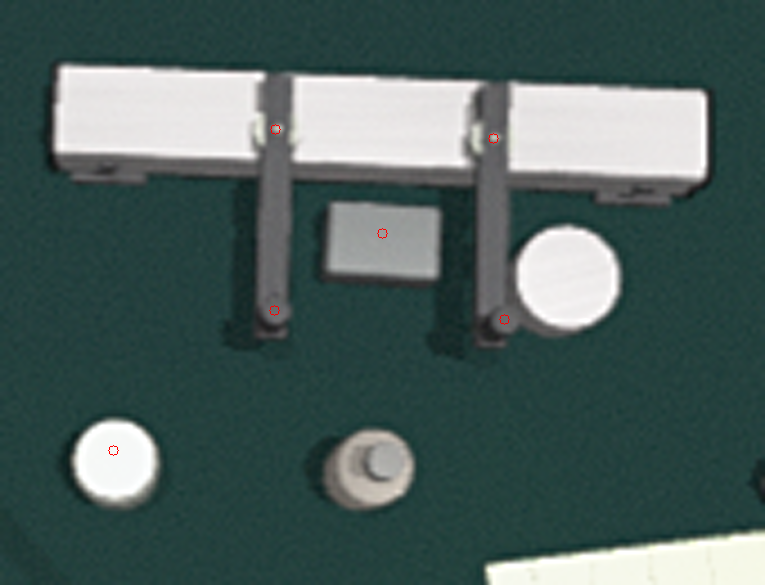

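Both brackets are square out: posts at (275,312) and (505,320), and the shelf middle at (382,233) is centred between them. Jar and tin are clear. Carrying the hand across.

Call:
jog_arm([
  [[0.0109, -0.0334, 0], [0, 0, -1.7], 0.015],
  [[0.0109, -0.0334, 0], [0, 0, -1.7], 0.015],
  [[0.0109, -0.0334, 0], [0, 0, -1.7], 0.015],
  [[0.0109, -0.0334, 0], [0, 0, -1.7], 0.015],
  [[0.0109, -0.0334, 0], [0, 0, -1.7], 0.015],
  [[0.0109, -0.0334, 0], [0, 0, -1.7], 0.015],
  [[0.0109, -0.0334, 0], [0, 0, -1.7], 0.015],
  [[0.0109, -0.0334, 0], [0, 0, -1.7], 0.015],
  [[0.0109, -0.0334, 0], [0, 0, -1.7], 0.015],
  [[0.0109, -0.0334, 0], [0, 0, -1.7], 0.015],
])

```text
clock: 19.42
tcp_pos: [0.515, 0.0215, 0.2582]
ee_rot: [-179.7, -0.0, 90.0]
wrist_force: [0.3, 1.1, -3.2]
width: 0.305
grasp_force: 60.1
```

Call:
jog_arm([
  [[0.0109, -0.034, 0], [0, 0, -1.7], 0.015],
  [[0.0109, -0.033, 0], [0, 0, -1.7], 0.015],
  [[0, 0, 0], [0, 0, 0], 0.015],
  [[0, 0, 0], [0, 0, 0], 0.015],
  [[0, 0, -0.02], [0, 0, 0], 0.015],
  [[0, 0, -0.02], [0, 0, 0], 0.015],
  [[0, 0, -0.02], [0, 0, 0], 0.015],
  [[0, 0, 0], [0, 0, 0], 0.015],
  [[0, 0, 0], [0, 0, 0], 0.015],
])

```text
clock: 20.17
tcp_pos: [0.536, -0.0424, 0.1988]
ee_rot: [-179.6, -0.0, 86.8]
wrist_force: [0.1, 0.6, -4.1]
width: 0.311
grasp_force: 60.3
```

```bash
python3 - <<'E'
from m import *
s=arm.sense();print(s["clock"],s["tcp_pos"],s["ee_rot"],s["wrist_force"],s["width"])
p=arm.grab_frame("top");a=p["pixels"]
h=cv2.cvtColor(a,cv2.COLOR_BGR2HSV);H,S,V=[h[...,i].astype(int) for i in range(3)]
zb=s["tcp_pos"][2]-.0738+.016
try:
    m=(H>10)&(H<30)&(S>60)&(V>100); pts,st=blob(m,proj(p,[.541,-.0415,zb])[0]); print("base top",st,zb,rect(p,pts,zb))
except Exception as e: print(e)
w=arm.grab_frame("scene");c=w["pixels"]
cv2.imwrite("pics/cmp.png",np.hstack([cv2.resize(a[110:200,300:450],(400,240)),cv2.resize(c[170:290,230:430],(400,240))]))
E
```

```text
20.1667 [ 0.53602339 -0.0424034   0.19879885] [-1.79608759e+02 -4.56874966e-02  8.67829118e+01] [ 0.10622123  0.55820837 -4.14893457] 0.31130171454481254
base top [338 144  32  31 706] 0.14099885480781582 ((536.6940307617188, 8.993213653564453), (84.296630859375, 80.44528198242188), 86.94812774658203)
```

View pics/cmp.png

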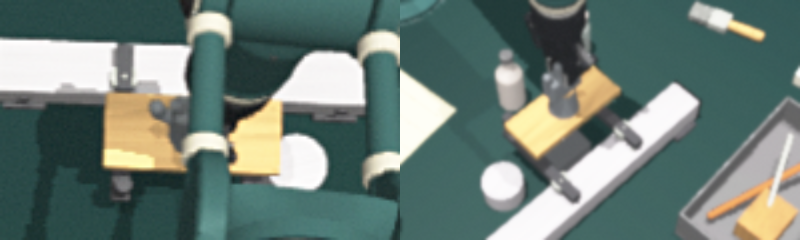

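Call:
jog_arm([
  [[0.004, 0, -0.015], [0, 0, 0], 0.015],
  [[0, 0, -0.014], [0, 0, 0], 0.015],
  [[0, 0, -0.006], [0, 0, 0], 0.015],
  [[0, 0, 0], [0, 0, 0], 0.015],
  [[0, 0, -0.002], [0, 0, 0], 0.015],
  [[0, 0, -0.002], [0, 0, 0], 0.015],
  [[0, 0, -0.002], [0, 0, 0], 0.015],
  [[0, 0, 0], [0, 0, 0], 0.015],
])

```text
clock: 20.93
tcp_pos: [0.543, -0.0438, 0.1612]
ee_rot: [180.0, 0.0, 86.7]
wrist_force: [-0.7, -0.3, -3.4]
width: 0.304
grasp_force: 60.2
```

Call:
jog_arm([
  [[0, 0, -0.002], [0, 0, 0], 0.015],
  [[0, 0, -0.002], [0, 0, 0], 0.015],
  [[0, 0, 0], [0, 0, 0], 0.015],
  [[0, 0, 0], [0, 0, 0], 0.015],
])

```text
clock: 21.27
tcp_pos: [0.5426, -0.0438, 0.1566]
ee_rot: [-180.0, -0.0, 86.7]
wrist_force: [0.0, 0.1, -4.4]
width: 0.309
grasp_force: 60.2
```

Call:
jog_arm([
  [[0, 0, -0.0015], [0, 0, 0], 0.015],
  [[0, 0, 0], [0, 0, 0], 0.015],
  [[0, 0, 0], [0, 0, 0], 0.015],
])

```text
clock: 21.52
tcp_pos: [0.5431, -0.0439, 0.1558]
ee_rot: [180.0, 0.0, 86.7]
wrist_force: [-1.0, -0.2, -1.3]
width: 0.313
grasp_force: 60.6
```

Call:
jog_arm([
  [[0, 0, -0.0015], [0, 0, 0], 0.015],
  [[0, 0, 0], [0, 0, 0], 0.015],
  [[0, 0, 0], [0, 0, 0], 0.015],
])

```text
clock: 21.77
tcp_pos: [0.5431, -0.0439, 0.1558]
ee_rot: [179.9, 0.0, 86.7]
wrist_force: [-4.4, -0.4, 6.3]
width: 0.307
grasp_force: 61.4
```

Call:
jog_arm([
  [[0, 0, 0], [0, 0, 0], 0.035],
  [[0, 0, 0], [0, 0, 0], 0.045],
  [[0, 0, 0], [0, 0, 0], 0.06],
  [[0, 0, 0], [0, 0, 0], 0.08],
  [[0, 0, 0], [0, 0, 0], 0.08],
  [[0, 0, 0], [0, 0, 0], 0.08],
  [[0, 0, 0.02], [0, 0, 0], 0.08],
  [[0, 0, 0.03], [0, 0, 0], 0.08],
  [[0, 0, 0.035], [0, 0, 0], 0.08],
  [[0, 0, 0.035], [0, 0, 0], 0.08],
])

```text
clock: 22.6
tcp_pos: [0.542, -0.0437, 0.2743]
ee_rot: [-179.9, -0.0, 86.7]
wrist_force: [-0.0, -0.4, -0.2]
width: 0.935
grasp_force: 0.0
```

Call:
jog_arm([
  [[-0.02, 0.03, 0.01], [0, 0, 0], 0.08],
  [[-0.02, 0.035, 0], [0, 0, 0], 0.08],
  [[-0.02, 0.035, 0], [0, 0, 0], 0.08],
  [[-0.02, 0.035, 0], [0, 0, 0], 0.08],
  [[-0.02, 0.035, 0], [0, 0, 0], 0.08],
  [[-0.02, 0.035, 0], [0, 0, 0], 0.08],
  [[-0.02, 0.035, 0], [0, 0, 0], 0.08],
  [[0, 0.035, 0], [0, 0, 0], 0.08],
  [[0, 0.035, 0], [0, 0, 0], 0.08],
  [[0, 0, 0], [0, 0, 0], 0.08],
])

```text
clock: 23.43
tcp_pos: [0.402, 0.2714, 0.284]
ee_rot: [-180.0, -0.2, 87.0]
wrist_force: [-0.2, 0.2, -0.3]
width: 0.935
grasp_force: 0.0
```

```bash
python3 - <<'E'
from m import *
s=arm.sense();print(s["clock"],s["tcp_pos"],s["wrist_force"])
p=arm.grab_frame("top");a=p["pixels"]
h=cv2.cvtColor(a,cv2.COLOR_BGR2HSV);H,S,V=[h[...,i].astype(int) for i in range(3)]
m=(H>10)&(H<30)&(S>60)&(V>100); pts,st=blob(m,proj(p,[.541,-.0415,.098])[0]); print("base",st,rect(p,pts,.098))
wh=(S<60)&(V>150);pts,st=blob(wh,proj(p,[.403,.131,.11])[0]);print("jar",st,back(p,pts,.11).mean(0))
for q in ("tin","clay_block","pump_bottle","figurine"): print(q,[np.round(d["position"],3) for d in arm.spot_in(p,q)[:1]])
c=arm.grab_frame("scene")["pixels"]
cv2.imwrite("pics/end.png",np.hstack([cv2.resize(a[110:230,290:450],(400,300)),cv2.resize(c[150:300,220:420],(400,300))]))
E
```

```text
23.4333 [0.40195025 0.27140695 0.28395418] [-0.22122035  0.21382543 -0.25117678]
base [ 338  145   65   31 1314] ((541.7938232421875, -41.17987823486328), (181.00796508789062, 80.6617660522461), 86.60920715332031)
jar [302 203  18  19 262] [0.39654993 0.12919159 0.11      ]
tin [array([ 0.518, -0.168,  0.044])]
clay_block [array([ 0.615, -0.051,  0.054])]
pump_bottle [array([ 0.386, -0.021,  0.098])]
figurine [array([ 0.402, -0.347,  0.048])]
```

View pics/end.png

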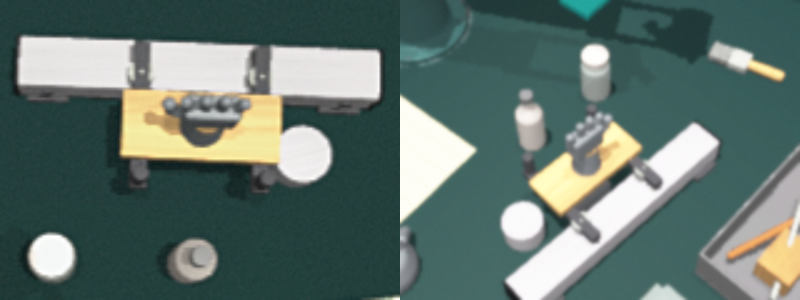

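The base centre is at (0.542, -0.041) and 86.6°. The shelf middle is at (0.541, -0.0415) and 86.9°. The sculpture is upright on both brackets, so I'm handing in.

```bash
python3 -c "
from plant import arm
print(arm.finish_job())"
```

```text
the job is handed in; nothing more can be done
None
```

The job is handed in, though no verdict came back: the jar stands clear of the brackets, both brackets are swung out to their stops, and the hand sculpture stands upright, centred across both to within about 1 mm by the last camera check.

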